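# Refit the rinsed vial block in the dry-block heater

## Task

Lift the rectangular vial block up and off its hook on the drying rack, set it into the rectangular well of the heater, and press it down against the stiff lift plate until its top is fully home, flush with the rim of the well. Press gently, without slamming. Leave the round and the square block hanging where they are, do not push the bottle or the beaker about, and leave the block released.

Things in the scene. Friction and masses are not known exactly. Their poses are not given: they have to be found in the camera images.
- rack: Steel drying rack fixed to the bench: base 120 x 300 x 8 mm (x -30 to 90), a crossbar at x = 60, top 156 mm high, with three round hooks 8 mm thick pointing to rack -x (to the robot). Origin: on the bench under the hooks' hanging points. Each hook is level (top 149 mm high) from the crossbar to x = -22 mm, then turns up to a tip at x = -34 mm, 163 mm high.
- hook0 (a point): Top of the rack's hook at y = -105 mm, where a handle hangs (which block hangs on which hook varies). To come off, a handle is raised 15 to 40 mm, then drawn at least 45 mm to rack -x.
- hook1 (a point): The same for the middle hook (y = 0).
- hook2 (a point): The same for the hook at y = +105 mm.
- block: The block to move: plain aluminium, 40 (x) x 60 (y) x 30 mm high, six dark vial holes on top, about 200 g. A steel strap handle stands on it: two upright straps 12 (x) x 4 (y) mm, centred at y = +-18 mm, z = 30 to 80 mm, 40 mm over the outsides; the hook passes between them along x. Origin: centre of the underside, about 69 mm above the bench as it hangs. Grasp: both straps along y at z = 62 mm.
- block_top (a point): Centre of the block's top face (z = 30 mm of the block).
- block_handle (a point): Centre of the top of the handle's crossbar, at z = 85 mm of the block. The crossbar is 12 (x) x 40 (y) x 5 mm; its underside (z = 80 mm) rests on the hook. The block can be pressed down here.
- round_block: Bystander: round aluminium block, 58 mm across, 30 mm high, with the same handle, hanging on another hook. Origin: centre of the underside.
- square_block: Bystander: square aluminium block 44 x 44 x 44 mm with the same handle (crossbar top at 99 mm), hanging on another hook. Origin: centre of the underside.
- heater: Dry-block heater, fixed to the bench: white housing 124 (x) x 160 (y) x 80 mm high with a lower control strip 52 mm high along its -x side (to x = -106 mm), and in the middle of its top an aluminium rim around a rectangular well. Origin: on the bench under the centre of the well.
- well (a point): Centre of the well's mouth at the rim, 80 mm above the bench; axes of the heater. The well is 44 (x) x 64 (y) mm with a 3 mm chamfer, so the block (40 x 60) has 2 mm of play on each side; its long side is along the heater's y. A half turn of the block makes no difference.
- lift_plate (a joint): Lift plate that forms the floor of the well: metres pushed down from its raised position; 0 = raised, floor 18 mm below the rim; 0.012 = fully down, floor 30 mm below the rim, where the block is flush. It is stiff (about 6 N) and stays where it is left; the block's own weight does not push it down.
- bottle: Bystander: amber reagent bottle, 68 mm across, 150 mm tall, standing on the bench. Origin: centre of the underside.
- beaker: Bystander: glass beaker, 70 mm across, 85 mm tall, standing on the bench. Origin: centre of the underside.
Things that resemble listed ones, but are neither listed nor needed, are in the scene too. What is shaped like the block but yellow is not meant. Of the things that look like the heater, take the one that is farthest to the robot's left at the start.

How it is judged:
By the outcome, as a careful person would: the job done as asked, in the order asked, and still so for the second after the job is handed in, with the robot touching nothing.
It also fails if it takes over 54 s, if anything falls off the work surface, if the arm or the gripper's body presses on something with over 40 N, if the wrist force passes 120 N, or if a joint passes its speed limit or range.

## Robot

A 7-joint arm with a two-finger parallel gripper is mounted at the origin on the work surface. World frame = base frame: x ahead of the robot, y to its left, z up, the work surface at z = 0. Lengths are in m, angles in rad, forces in N, time in s.
With the tool pointing down it reaches from about 0.425 to 0.95 m from the base axis. Payload 16.7 kg.
Tool frame: the origin (TCP) lies at the very end of the fingers, on their centre line; the grasp point (between the pads) lies 19 mm behind it; z points along the fingers, y is the line along which they close (so a half turn about z gives the same grasp; the last joint's range is limited). The gripper opens to 94 mm and grips with 3 to 60 N. Pads are 16 mm wide; open, the fingers measure 119 mm over their backs; the gripper's body (75 mm by 177 mm) begins 78 mm behind the grasp point.
Start: joints at [-1.359, 0.426, 0.074, 1.606, -0.034, 1.111, -0.067], TCP at [0.239, 0.631, 0.205] pointing down, gripper open.
Joint ranges: [-2.85, 2.85], [-0.5, 2.14], [-1.23, 1.37], [0.21, 2.46], [-1.02, 4.16], [0.16, 2.05], [-2.73, 2.73]. Speed limits (rad/s): [1.89, 1.89, 2.39, 2.39, 3.01, 3.01, 3.01].

## Interface

Orientations are given as a 3x3 rotation matrix whose columns are the frame's x, y, z axes.
In Python, from station import robot gives the robot as it stands. Calls block until the motion is done:
- robot.move_to(position, orientation): joint-space move of the TCP to a pose.
- robot.line_to(position, velocity=0.15, frame=None): straight line of the TCP; frame=None keeps the orientation; velocity is the mean speed in m/s.
- robot.move_j(angles): joint-space move.
- robot.grip(opening): finger opening in m; the grip force is fixed at half the most; returns when the fingers have stopped.
- robot.pause(seconds).
- robot.inverse_kinematics(position, orientation): joint angles nearest the present ones, or None.
- robot.get_state(): the state.
- robot.get_image(name): name is "scene" or "top" or "wrist"; returns a dict with "img" (420x560x3 uint8, red, green, blue), "fx", "fy", "cx", "cy" (pixels), "k1" (the pictures are not rectified: a ray, as slopes to the right and down, at radius r is drawn at 1 + k1 r^2 times it, then the intrinsics apply), "R" (3x3) and "t" (3): a world point X has camera coordinates R X + t; the wrist camera has in their place "T_tool_cam" (4x4, takes a point from camera to tool coordinates, whose origin is the TCP and whose axes are the flange's). Camera axes: x right, y down, z forward; pixel columns grow to the right and rows downward; lengths in m; the calibration is good to about 2 mm. A picture is of the moment at which its call begins: read the wrist's pose just before it. There is no depth.
A pose or a line that the arm cannot do raises robot.MotionError and nothing moves.
- robot.sign_off(): hands the job in; it is judged then, once.
The state is a dict: "time_s": time; "q": joint angles; "joint_vel": joint speeds; "tau": joint torques, N m; "eef_pos": TCP position; "orientation": TCP orientation; "force": force on the tool from outside, world axes, zero at the start; "ft_torque": the same for the moment, N m; "gripper_width": finger opening in m; "grip_force": force on a finger pad.
Only numpy, scipy, OpenCV 4.12 (cv2) and the standard library are available. Lean on these libraries where they do the work, as an engineer would, in place of code of your own. Each camera call takes 0.05 s, during which the arm holds its last target. There are 200 camera calls.

## Working session

There is one attempt and no reset: what is moved stays moved. The work goes in short steps, each a Python script; the robot and the scene stay as the last script left them, time stands still between calls to the robot, and variables do not carry over. Pictures are saved under pics/ and viewed, at most 10 in all, crops included, and the job is handed in when it is done.

```bash
mkdir -p pics; ls
python3 - <<'E'
from station import robot
import cv2,numpy as np,pickle
D={}
for n in ["scene","top"]:
    d=robot.get_image(n);D[n]=d
    cv2.imwrite(f"pics/{n}0.png",d["img"][:,:,::-1])
    print(n,d["fx"],d["fy"],d["cx"],d["cy"],d["k1"],np.round(d["R"],3).tolist(),np.round(d["t"],3))
pickle.dump(D,open("d0.pkl","wb"))
s=robot.get_state();print(s)
E
```

```text
pics
scene 436.59998045222477 436.59998045222477 281.2972569863841 211.722898706095 -0.12655635688454747 [[-0.444, 0.896, -0.002], [0.466, 0.229, -0.855], [-0.766, -0.38, -0.519]] [ 0.318 -0.15   1.449]
top 521.5950839791007 521.5950839791007 275.4897001123587 213.145342106035 -0.08126695658058301 [[0.027, -1.0, 0.003], [-0.998, -0.027, -0.057], [0.057, -0.002, -0.998]] [-0.082  0.578  1.249]
{'time_s': 0.1, 'q': array([-1.35848445,  0.42666473,  0.07384447,  1.60653279, -0.03413414,
        1.11078383, -0.06705767]), 'joint_vel': array([ 8.25591262e-04, -2.92020617e-03, -7.16931096e-04, -1.62568639e-03,
       -4.38651404e-05, -1.45306527e-03,  3.71447989e-04]), 'tau': array([ 8.55248538e-03, -9.37460089e+01,  3.67718093e+00, -4.55051851e+01,
       -4.87017212e-02,  1.67174003e-02,  1.68167990e-04]), 'eef_pos': array([0.23880194, 0.63093217, 0.20485303]), 'orientation': array([[-9.35258296e-01,  3.53965806e-01, -3.57792915e-04],
       [ 3.53965984e-01,  9.35257683e-01, -1.07203710e-03],
       [-4.48359025e-05, -1.12927811e-03, -9.99999361e-01]]), 'force': array([-0.51554747, -0.33374432,  0.73088341]), 'ft_torque': array([ 0.04631697, -0.02135745,  0.04635565]), 'grip_force': 0.0, 'gripper_width': 0.09412043501104411}
```

View pics/scene0.png

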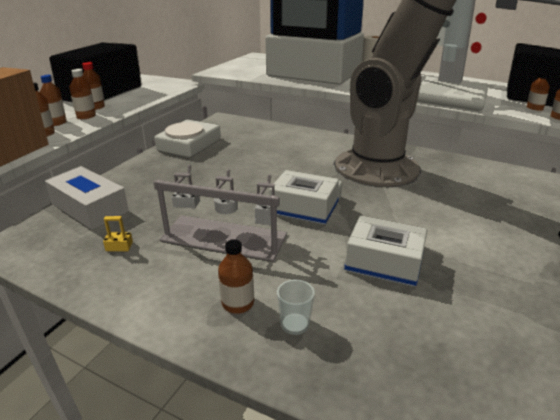

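View pics/top0.png

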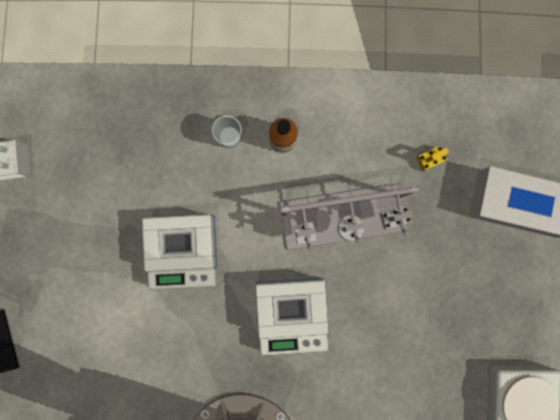

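Candidates. Block: hanging at top image (305,235), (350,228) and (397,217), plus the yellow lookalike at (433,157), which is excluded. The one at (397,217) shows dark holes, so it looks like the rectangular block. Heater: (178,243) or (292,310). The left one, at (178,243), is farthest to +y. I'll check both choices in a close crop.

```bash
cat > h.py <<'E'
import numpy as np,cv2,pickle
def K(d): return np.array([[d["fx"],0,d["cx"]],[0,d["fy"],d["cy"]],[0,0,1]])
def dist(d): return np.array([d["k1"],0,0,0,0.])
def unproj(d,uv,z):
    R,t=np.array(d["R"]),np.array(d["t"])
    p=cv2.undistortPoints(np.array(uv,float).reshape(-1,1,2),K(d),dist(d))[:,0]
    r=np.c_[p,np.ones(len(p))]@R; C=-R.T@t
    return C+r*((z-C[2])/r[:,2])[:,None]
def proj(d,X):
    R,t=np.array(d["R"]),np.array(d["t"])
    return cv2.projectPoints(np.array(X,float).reshape(-1,3),cv2.Rodrigues(R)[0],t,K(d),dist(d))[0][:,0]
def wristcam(d,s):
    T=np.eye(4);T[:3,:3]=s["orientation"];T[:3,3]=s["eef_pos"]
    M=np.linalg.inv(T@np.array(d["T_tool_cam"]));e=dict(d);e["R"]=M[:3,:3];e["t"]=M[:3,3];return e
E
python3 - <<'E'
from h import *
D=pickle.load(open("d0.pkl","rb"));d=D["top"]
a=d["img"][165:260,265:430,::-1];b=d["img"][200:300,135:225,::-1]
a=cv2.resize(a,None,fx=4.8,fy=3*1.6,interpolation=cv2.INTER_CUBIC)[:, :]
s=D["scene"]["img"][155:265,145:295,::-1]
o=np.zeros((600,800,3),np.uint8)
A=cv2.resize(d["img"][170:255,270:430,::-1],(560,298),interpolation=2);o[:298,:560]=A
S=cv2.resize(D["scene"]["img"][160:235,150:300,::-1],(600,300),interpolation=2);o[300:,:600]=S
B=cv2.resize(d["img"][205:295,138:222,::-1],(240,257),interpolation=2);o[:257,560:]=B
cv2.imwrite("pics/crop1.png",o)
print(unproj(d,[(178,243),(292,310)],.08),unproj(d,[(397,217)],.1))
E
```

```text
[[ 0.50163623  0.15676179  0.08      ]
 [ 0.35587539 -0.10949375  0.08      ]] [[ 0.57423183 -0.34244173  0.1       ]]
```

View pics/crop1.png

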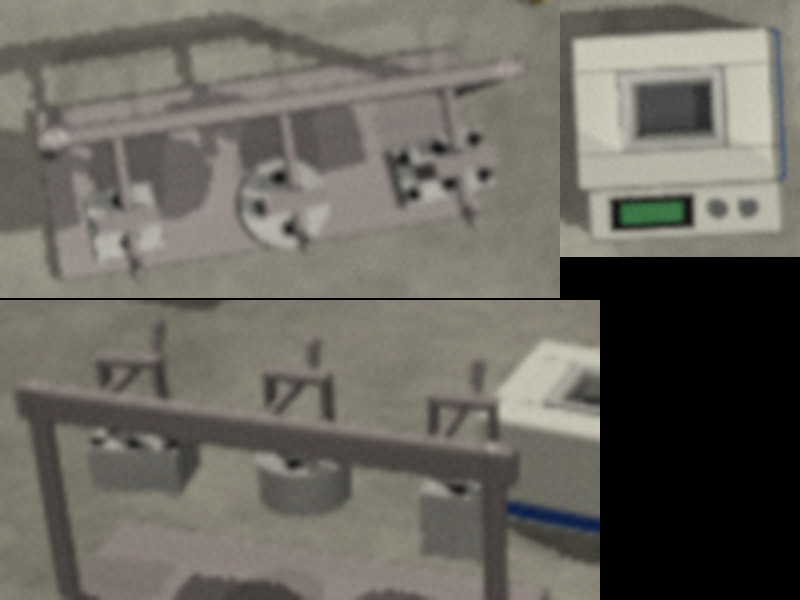

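The crop confirms it: the right-hand block (397,217), on hook0, is rectangular with six holes, the middle one is round and the left one square. The heater at (178,243) has the well centred near its middle. Next I'll take wrist views of the well and the block.

Run:
```python
from h import *
from station import robot
d=pickle.load(open("d0.pkl","rb"))["top"]
P=unproj(d,[(282.9,209.4),(418.6,189.4)],.156);print(P,np.linalg.norm(P[0]-P[1]))
v=(P[0]-P[1])[:2];v/=np.linalg.norm(v);print("rack yaw deg",np.degrees(np.arctan2(-v[0],v[1])))
m=P.mean(0)[:2];ax=np.array([v[1],-v[0]])
org=m-.06*ax;blk=org-.105*v;print("rack origin",org,"block",blk)
c=lambda x,y:(560+0,0)
# heater housing top corners from crop (scale 240/84, 257/90)
q=np.array([(573,40),(768,30),(777,178),(580,187)],float);q=(q-[560,0])/[240/84,257/90]+[138,205]
w=np.array([(634,82),(712,80),(714,136),(636,138)],float);w=(w-[560,0])/[240/84,257/90]+[138,205]
print(unproj(d,q,.08).round(3).tolist(),unproj(d,w,.08).round(4).tolist())
def tool(yaw): # tool y along yaw'd +y, z down
    y=np.array([-np.sin(yaw),np.cos(yaw),0]);z=np.array([0,0,-1.]);return np.c_[np.cross(y,z),y,z]
np.save("tmp.npy",np.r_[org,blk])
W=[]
for p,yaw in [((.50,.157,.27),0.0),((*(blk-.0*ax),.30),np.arctan2(-v[0],v[1]))]:
    print(robot.inverse_kinematics(np.array(p),tool(yaw)))
    robot.move_to(np.array(p),tool(yaw)); robot.pause(.3)
    s=robot.get_state();i=robot.get_image("wrist");W.append((i,s));print(s["eef_pos"],s["time_s"])
pickle.dump(W,open("w1.pkl","wb"))
print(np.round(W[0][0]["T_tool_cam"],3))
cv2.imwrite("pics/w1.png",np.vstack([cv2.resize(x[0]["img"][:,:,::-1],(400,300)) for x in W]))
```

```text
[[ 0.58079918 -0.08137241  0.156     ]
 [ 0.63261108 -0.37597831  0.156     ]] 0.2991272459408745
rack yaw deg 9.974522307122456
rack origin [ 0.54761204 -0.23906798] block [ 0.56579911 -0.34248089]
[[0.555, 0.241, 0.08], [0.567, 0.083, 0.08], [0.448, 0.072, 0.08], [0.436, 0.231, 0.08]] [[0.5221, 0.1902, 0.08], [0.5255, 0.1271, 0.08], [0.4805, 0.1239, 0.08], [0.477, 0.1869, 0.08]]
[-0.76189955  0.11834077  0.36941341  1.87963918 -0.04668035  1.15193413
  1.19495046]
[0.49992995 0.15730432 0.26990162] 2.3667
[-0.15518532  0.44194352  0.86070629  1.55692002 -0.3431647   1.30129889
  2.49502042]
[ 0.56600178 -0.3420581   0.30000849] 4.55
[[ 0.001 -0.963 -0.268  0.078]
 [ 1.     0.001  0.001  0.001]
 [-0.001 -0.268  0.963 -0.178]
 [ 0.     0.     0.     1.   ]]
```

View pics/w1.png

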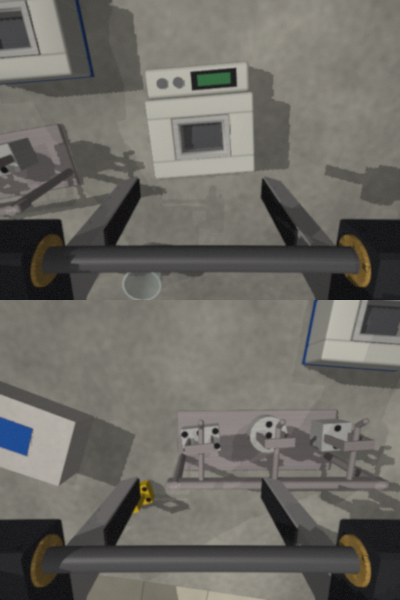

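Wrist view: the well is at about (201,137) of the 400 px frame, and the block on its hook at (203,435) in the stacked frame, centred under the tool. I'll enlarge both for precise corners.

Run:
```python
from h import *
W=pickle.load(open("w1.pkl","rb"))
a=W[0][0]["img"][85:255,195:365,::-1]; b=W[1][0]["img"][140:270,230:340,::-1]
o=np.zeros((600,800,3),np.uint8)
o[:425,:425]=cv2.resize(a,None,fx=2.5,fy=2.5,interpolation=2)
o[:442,425:799]=cv2.resize(b,None,fx=3.4,fy=3.4,interpolation=2)
cv2.imwrite("pics/c2.png",o[:445])
```

```text
(no output)
```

View pics/c2.png

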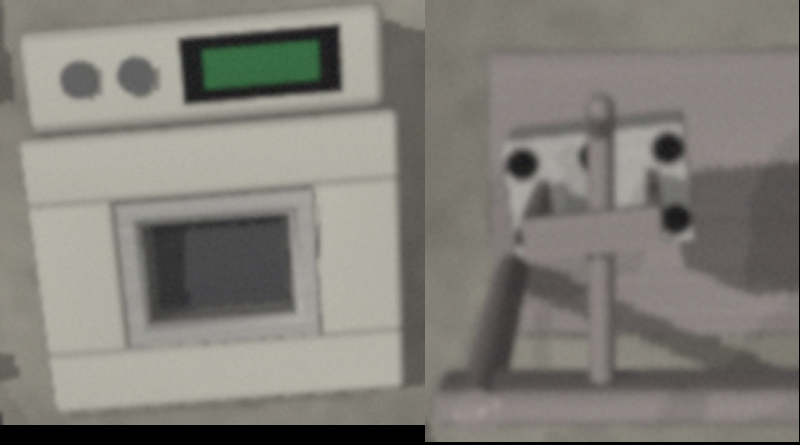

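Run:
```python
from h import *
W=pickle.load(open("w1.pkl","rb"))
A=wristcam(*W[0]);B=wristcam(*W[1])
a=lambda q:(np.array(q,float)+.5)/2.5-.5+[195,85]
b=lambda q:(np.array(q,float)-[425,0]+.5)/3.4-.5+[230,140]
def rep(n,P):
    P=P[:,:2];e=[P[1]-P[0],P[2]-P[3],P[3]-P[0],P[2]-P[1]]
    print(n,"c",P.mean(0).round(4),"len",[round(np.linalg.norm(x),4) for x in e],"yaw",[round(float(np.degrees(np.arctan2(-x[0],x[1]))),1) for x in e[:2]],[round(float(np.degrees(np.arctan2(x[1],x[0]))),1) for x in e[2:]])
rep("rim",unproj(A,a([(113,205),(314,188),(320,330),(128,348)]),.08))
rep("inner",unproj(A,a([(137,225),(293,212),(299,312),(150,328)]),.08))
rep("housing",unproj(A,a([(22,143),(396,111),(403,386),(57,411)]),.08))
rep("handle",unproj(B,b([(522,222),(663,208),(668,246),(528,257)]),.154))
P=unproj(B,b([(503,143),(683,113),(693,240)]),.099);print("top",P.round(4),np.linalg.norm(P[1]-P[0]),np.linalg.norm(P[2]-P[1]),"c",(P[0]+P[2])/2)
v=P[0]-P[1];print(np.degrees(np.arctan2(v[0],-v[1])))
H=unproj(B,b([(600,103),(600,375)]),.15);print("hook",H.round(4))
```

```text
rim c [0.5  0.16] len [np.float64(0.0853), np.float64(0.0853), np.float64(0.0636), np.float64(0.0625)] yaw [4.9, 5.7] [4.3, 4.3]
inner c [0.5003 0.1604] len [np.float64(0.0666), np.float64(0.0659), np.float64(0.0459), np.float64(0.0441)] yaw [4.9, 6.4] [5.9, 4.9]
housing c [0.4997 0.1602] len [np.float64(0.1551), np.float64(0.1563), np.float64(0.1192), np.float64(0.1202)] yaw [4.8, 4.5] [4.2, 4.8]
handle c [ 0.5724 -0.3408] len [np.float64(0.0401), np.float64(0.04), np.float64(0.0104), np.float64(0.0112)] yaw [15.9, 14.7] [18.5, 18.2]
top [[ 0.5619 -0.3731  0.099 ]
 [ 0.5421 -0.3174  0.099 ]
 [ 0.5831 -0.3059  0.099 ]] 0.05912211237882003 0.04263269553567702 c [ 0.5725138  -0.33950183  0.099     ]
19.58289740936855
hook [[ 0.5362 -0.3458  0.15  ]
 [ 0.616  -0.3316  0.15  ]]
```

Heater at (0.500, 0.160), yaw about 4.8°: sizes match, and the top view agrees within 3 mm. Block handle at (0.572, -0.341): measured length 40 mm, and it hangs at about 16° yaw against the rack's 10°. Grasping now.

```bash
cat >> h.py <<'E'
def tool(deg):
    a=np.radians(deg);y=np.array([-np.sin(a),np.cos(a),0]);z=np.array([0,0,-1.]);return np.c_[np.cross(y,z),y,z]
E
python3 - <<'E'
from h import *
from station import robot
p=np.array([.572,-.341,.20]);R=tool(16.)
print(robot.inverse_kinematics(p,R))
robot.move_to(p,R)
robot.line_to(np.array([*p[:2],.112]),velocity=.08)
s0=robot.get_state()
robot.grip(.03); s=robot.get_state();print(s["gripper_width"],s["grip_force"],s["force"]-s0["force"],s["time_s"])
robot.line_to(np.array([*p[:2],.138]),velocity=.06)
s=robot.get_state();print(s["gripper_width"],s["force"]-s0["force"],s["eef_pos"],s["time_s"])
pickle.dump(robot.get_image("scene"),open("s2.pkl","wb"));d=pickle.load(open("s2.pkl","rb"))
w=robot.get_image("wrist");pickle.dump((w,s),open("w2.pkl","wb"))
cv2.imwrite("pics/g1.png",np.hstack([cv2.resize(d["img"][140:260,140:300,::-1],(400,300),interpolation=2),cv2.resize(w["img"][:,:,::-1],(400,300))]))
E
```

```text
[-0.10707979  0.51841252  0.78273442  1.66448929 -0.39765595  1.12516536
  2.63463587]
0.03964295260914359 29.996141530573368 [ 1.9860821  -0.98042066  1.93739575] 7.2083
0.03992513187430815 [ 0.7083728  -0.08533079 -2.53671053] [ 0.5720752  -0.34084731  0.13813676] 7.7917
```

View pics/g1.png

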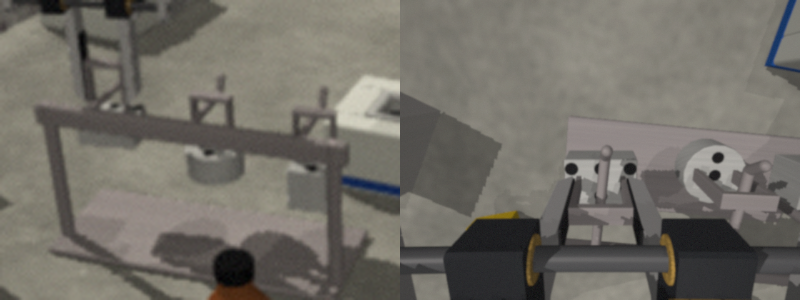

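The block is gripped (40 mm, 2.5 N weight) and raised 26 mm; the neighbours haven't moved. Now draw it off and carry it over the well.

Run:
```python
from h import *
from station import robot
s=robot.get_state();p=s["eef_pos"].copy();R=s["orientation"]
p=p-.085*np.array([np.cos(np.radians(10)),np.sin(np.radians(10)),0]);robot.line_to(p,velocity=.12)
p[2]=.27;robot.line_to(p,velocity=.2)
robot.move_to(np.array([.5,.16,.27]),tool(4.8))
robot.line_to(np.array([.5,.16,.165]),velocity=.15);robot.pause(.3)
s=robot.get_state();w=robot.get_image("wrist");d=robot.get_image("top");pickle.dump((w,s,d),open("w3.pkl","wb"))
print(s["gripper_width"],s["eef_pos"],s["force"],s["time_s"],s["q"])
o=np.hstack([cv2.resize(w["img"][100:340,180:380,::-1],(500,600),interpolation=2),cv2.resize(d["img"][180:310,120:185+0,::-1],(300,600),interpolation=2)])
cv2.imwrite("pics/g2.png",o)
```

```text
0.040095476432863104 [0.50022728 0.16013816 0.16549965] [-0.1846706   0.34997502 -2.19965409] 12.575 [-0.86899766  0.242423    0.51126135  2.00575247 -0.1476822   0.92779802
  1.37320278]
```

View pics/g2.png

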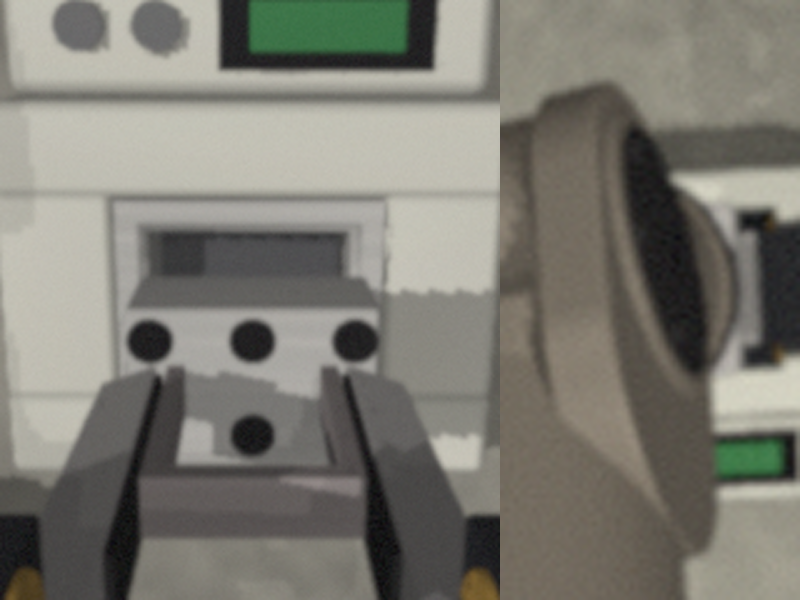

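Run:
```python
from h import *
w,s,d=pickle.load(open("w3.pkl","rb"));A=wristcam(w,s)
a=lambda q:(np.array(q,float)+.5)/2.5-.5+[180,100]
R=s["orientation"];o=np.array([.5,.16,0])
a5=np.radians(4.8);ex=np.array([np.cos(a5),np.sin(a5),0]);ey=np.array([-np.sin(a5),np.cos(a5),0])
L=lambda P:np.c_[(P-o)@ex,(P-o)@ey].round(4).tolist()
zt=s["eef_pos"][2]
print("top front edge",L(unproj(A,a([(128,307),(380,307)]),zt-.051)))
print("bottom front edge",L(unproj(A,a([(147,277),(361,278)]),zt-.081)))
print("handle top -x edge",L(unproj(A,a([(140,475),(363,473)]),zt+.004)),"handle +x", L(unproj(A,a([(141,537),(367,534)]),zt+.004)))
print("holes",L(unproj(A,a([(150,341),(252,341),(355,341),(252,435)]),zt-.051)))
print("rim -x edge",L(unproj(A,a([(110,200),(387,198)]),.08)))
print("tool",L(s["eef_pos"][None]))
print("housing -x",L(unproj(A,a([(10,101),(490,101)]),.08)))
```

```text
top front edge [[-0.008, -0.0333], [-0.008, 0.0363]]
bottom front edge [[-0.0085, -0.0315], [-0.0082, 0.0347]]
handle top -x edge [[0.0141, -0.0239], [0.0136, 0.0255]] handle +x [[0.0295, -0.0242], [0.0288, 0.0269]]
holes [[0.0019, -0.0275], [0.0019, 0.0009], [0.0019, 0.0297], [0.0305, 0.001]]
rim -x edge [[-0.0317, -0.0426], [-0.0324, 0.0424]]
tool [[0.0002, 0.0001]]
housing -x [[-0.0613, -0.0708], [-0.0614, 0.0716]]
```

I had the sign of the grasp offset wrong: the TCP is at block z = 43 mm. Recomputing with that.

Run:
```python
from h import *
w,s,d=pickle.load(open("w3.pkl","rb"));A=wristcam(w,s)
a=lambda q:(np.array(q,float)+.5)/2.5-.5+[180,100]
o=np.array([.5,.16,0])
a5=np.radians(4.8);ex=np.array([np.cos(a5),np.sin(a5),0]);ey=np.array([-np.sin(a5),np.cos(a5),0])
L=lambda P:np.c_[(P-o)@ex,(P-o)@ey].round(4).tolist()
zt=s["eef_pos"][2]
print("top front edge",L(unproj(A,a([(128,307),(380,307)]),zt-.013)))
print("bottom front edge",L(unproj(A,a([(133,277),(367,278)]),zt-.043)))
print("handle top -x edge",L(unproj(A,a([(140,475),(363,473)]),zt+.042)),"handle +x", L(unproj(A,a([(141,537),(367,534)]),zt+.042)))
print("holes",L(unproj(A,a([(150,341),(252,341),(355,341),(252,435)]),zt-.013)))
print("rim -x edge",L(unproj(A,a([(110,200),(387,198)]),.08)))
```

```text
top front edge [[-0.0196, -0.0277], [-0.0196, 0.0304]]
bottom front edge [[-0.0187, -0.0305], [-0.0185, 0.0313]]
handle top -x edge [[-0.006, -0.0186], [-0.0064, 0.02]] handle +x [[0.006, -0.0188], [0.0054, 0.0211]]
holes [[-0.0113, -0.0229], [-0.0113, 0.0009], [-0.0114, 0.0249], [0.0125, 0.0009]]
rim -x edge [[-0.0317, -0.0426], [-0.0324, 0.0424]]
```

The block centre is about (+0.6, +0.8) mm off the well centre, and the yaw is aligned. Correct for that and lower it with a force check.

Run:
```python
from h import *
from station import robot
a5=np.radians(4.8);ex=np.array([np.cos(a5),np.sin(a5),0]);ey=np.array([-np.sin(a5),np.cos(a5),0])
xy=(np.array([.5,.16,0])-.0006*ex-.0008*ey)[:2]
f0=robot.get_state()["force"]
robot.line_to(np.array([*xy,.128]),velocity=.1)
z=.128
while z>.1045:
    z-=.003
    robot.line_to(np.array([*xy,z]),velocity=.03)
    s=robot.get_state();f=s["force"]-f0;print(round(z,4),s["eef_pos"].round(4),f.round(1),round(s["gripper_width"],4))
    if f[2]>12 or np.hypot(*f[:2])>8: break
print(s["time_s"])
```

```text
0.125 [0.4996 0.1592 0.1253] [-0.  -0.1 -0.4] 0.0399
0.122 [0.4994 0.1591 0.1219] [-2.  -0.4 -2.5] 0.0398
0.119 [0.4993 0.1591 0.1188] [-0.6  0.6 -1.1] 0.04
0.116 [0.4994 0.1591 0.1158] [-0.2 -0.8 -0.4] 0.0401
0.113 [0.4994 0.1591 0.1128] [-0.1 -0.1 -1.5] 0.0399
0.11 [0.4994 0.1591 0.1098] [-0.7  0.9 -0.5] 0.0397
0.107 [0.4994 0.1591 0.1068] [-0.3 -0.9 -1.4] 0.0401
0.104 [0.4994 0.1591 0.1038] [-1.3  0.  -0.5] 0.04
15.1917
```

It went in cleanly. Press on gently while gripped.

Run:
```python
from h import *
from station import robot
p=robot.get_state()["eef_pos"].copy();xy=p[:2];z=.104
while z>.089:
    z-=.0015
    robot.line_to(np.array([*xy,z]),velocity=.015);robot.pause(.1)
    s=robot.get_state();f=s["force"]-np.array([-.2,.3,-2.2]);print(round(z,4),s["eef_pos"].round(4),f.round(1),round(s["gripper_width"],4))
    if f[2]>14 or np.hypot(*f[:2])>10: break
print(s["time_s"])
```

```text
0.1025 [0.4993 0.1591 0.1025] [ 0.3 -1.7  0.2] 0.0397
0.101 [0.4993 0.1591 0.1009] [ 0.5 -0.5  0.9] 0.0401
0.0995 [0.4993 0.1591 0.0994] [-0.3 -0.5 -0.5] 0.0398
0.098 [0.4993 0.1591 0.0979] [ 0.5 -0.9  1.1] 0.0397
0.0965 [0.4993 0.1591 0.0964] [-0.4 -0.4  0.6] 0.0403
0.095 [0.4993 0.1591 0.0949] [-0.2 -0.5 -0.4] 0.0398
0.0935 [0.4993 0.1591 0.0934] [-0.4 -0.2  0.6] 0.0398
0.092 [0.4998 0.1592 0.0927] [-5.7 -2.7 16.8] 0.0398
17.9917
```

Run:
```python
from h import *
from station import robot
p=robot.get_state()["eef_pos"].copy()
robot.line_to(np.array([*p[:2],.0935]),velocity=.03)
robot.grip(.07);p[2]=.20;robot.line_to(p,velocity=.15);robot.pause(.2)
s=robot.get_state();w=robot.get_image("wrist");pickle.dump((w,s),open("w4.pkl","wb"))
print(s["eef_pos"],s["force"],s["time_s"])
cv2.imwrite("pics/g3.png",cv2.resize(w["img"][110:290,180:380,::-1],(660,594),interpolation=2))
```

```text
[0.49941904 0.1589653  0.19920244] [-0.80795549 -0.52897016 -0.02243134] 19.9583
```

View pics/g3.png

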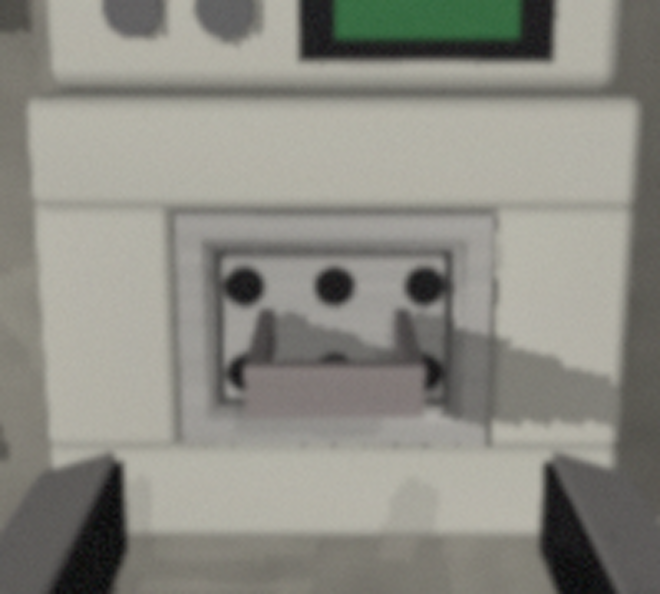

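The block sits in the well and looks flush: it fills the mouth at rows 255–405 with no wall showing at its front edge. To confirm, I'll press gently on the handle with closed fingers; contact should come at z = 0.135.

Run:
```python
from h import *
from station import robot
w,s=pickle.load(open("w4.pkl","rb"));A=wristcam(w,s)
q=(np.array([(245,286),(334,286),(425,286)],float)+.5)/3.3-.5+[180,110]
for z in (.08,.09):
    P=unproj(A,q,z);print(z,np.linalg.norm(P[2]-P[0]))
robot.grip(0.0);p=s["eef_pos"].copy();f0=robot.get_state()["force"]
p[2]=.142;robot.line_to(p,velocity=.1);z=.142
while z>.131:
    z-=.001
    p[2]=z;robot.line_to(p,velocity=.015);robot.pause(.05)
    s=robot.get_state();f=s["force"]-f0;print(round(z,4),s["eef_pos"][2].round(4),f.round(1))
    if f[2]>18: break
p[2]=.25;robot.line_to(p,velocity=.12)
robot.pause(.2);s=robot.get_state();w=robot.get_image("wrist");d=robot.get_image("scene");print(s["time_s"])
cv2.imwrite("pics/g4.png",np.hstack([cv2.resize(w["img"][110:290,180:380,::-1],(400,360),interpolation=2),cv2.resize(d["img"][140:320,140:440,::-1],(400,240),interpolation=2)[:360] if 0 else cv2.resize(d["img"][130:346,200:440,::-1],(400,360),interpolation=2)]))
```

```text
0.08 0.04783593753139545
0.09 0.04622922722138659
0.141 0.1413 [-1.1  0.1  1.4]
0.14 0.14 [-0.2 -0.5  0.7]
0.139 0.139 [0.  0.9 1.4]
0.138 0.138 [-0.5  0.4  1.1]
0.137 0.137 [-0.2 -0.2  0.5]
0.136 0.136 [-1.   1.7  0.8]
0.135 0.1352 [-0.6  1.   6. ]
0.134 0.135 [-3.8 -0.2 19.9]
25.575
```

View pics/g4.png

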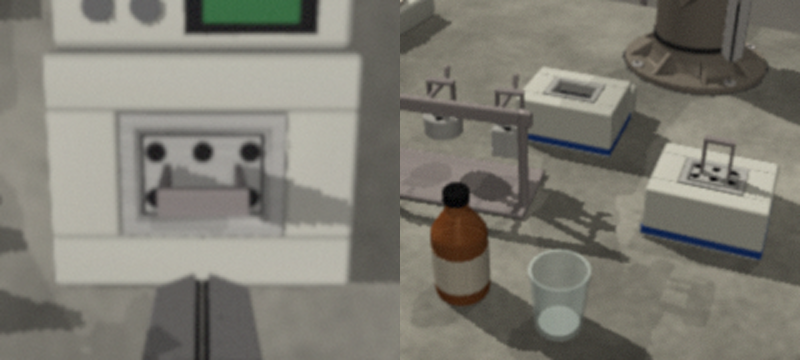

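The handle top stops firmly at 0.135 m under 20 N, so the block is flush. It is released, and the bottle, the beaker and the two hanging blocks are in place.

```bash
python3 -c "
from station import robot
print(robot.sign_off())"
```

```text
the job is handed in; nothing more can be done
None
```

The rectangular block is in the left heater's well, pressed home flush with the rim and released; a 20 N check press moved it no further, and the job was handed in at about 26 s.

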